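# Press the lens cell out of its housing

## Robot

A 7-joint arm with a two-finger parallel gripper is mounted at the origin on the work surface; the furniture and walls round the work are solid. World frame = base frame: x ahead of the robot, y to its left, z up, the work surface at z = 0. Lengths are in mm, angles in rad, forces in N, time in s.
With the tool pointing down it reaches from about 400 to 850 mm from the base axis. Payload 10.4 kg.
Tool frame: the origin (TCP) lies midway between the tips of the shut fingers; the grasp point (between the pads) lies 19 mm behind it (ctrl.grip_depth is the distance from the TCP to the grasp point, in mm); z points along the fingers, y is the direction in which the jaws open and shut (so a half turn about z gives the same grasp; the last joint's range is limited). The gripper opens to 85 mm and grips with 20 to 120 N. Pads are 22 mm wide; open, the fingers measure 114 mm over their backs; the gripper's body (76 mm by 85 mm) begins 54 mm behind the grasp point. The pads swing forward as they close: fully open they stand 13 mm farther back than shut.
Start: joints at [1.21, 0.332, -0.065, 1.46, 0.022, 1.35, -0.088], TCP at [207.155, -589.693, 231.338] pointing down, gripper open.
Joint ranges: [-2.6, 2.6], [-0.5, 2.12], [-1.47, 1.34], [0.16, 2.42], [-1.27, 4.41], [0.06, 2.06], [-2.6, 2.6]. Speed limits (rad/s): [2.22, 2.22, 2.79, 2.79, 3.14, 3.14, 3.14].

## Interface

Orientations are given as a rotation vector (axis times angle).
In Python, from workcell import ctrl gives the robot as it stands.
- The arm moves only by the shell command python3 -m creep 'ROWS' [FORCE]. ROWS is JSON, a list of rows, each a list of 7 numbers: the gripper's target within -1 to 1 (fully open at 1, half-way at 0, shut at -1), then the shift along the world's x, y, z in m, then the turn, a rotation vector about the world's x, y, z in degrees. In form: [[claw, tx, ty, tz, wx, wy, wz], ...]. A call has 1 to 8 rows; each row shifts and turns the commanded pose from where the row before left it; what a row does not reach is not made up. A row lasts 1/10 s, in which the tool goes at most 50 mm and 8.59 degrees, less where a joint would pass 70% of its speed; a pose out of reach is approached as far as the arm can. A call with a gripper value outside its range is refused whole. The fingers move at their own pace and stop on an object; FORCE is the grip in N (left out, the last holds). Time passes only in rows, so rows that do not move let the fingers close. It gives the time, the measured TCP pose, the force and the opening at its end, in the units of the state.
- ctrl.state(): the state, without advancing time (a new reading comes with each control period).
- ctrl.snapshot(name): name is "scene" or "side" or "wrist"; returns the picture (384x512x3 uint8, red, green, blue); there is no depth.
- ctrl.camera_info(name): a dict with "mtx" (3x3 intrinsics, pixels), "D" ([k1, k2, p1, p2, k3] as OpenCV has them; the pictures are not rectified), "R" (3x3) and "t" (3): a world point X has camera coordinates R X + t. Camera axes: x right, y down, z forward; pixel columns grow to the right and rows downward; lengths in mm; the calibration is good to about 2 mm. A picture is of the moment at which its call begins: read the wrist's pose just before it. camera_info takes no time and is no camera call; for the wrist camera it gives the pose at the moment of the call.
- ctrl.close_job(): hands the job in, once; it reports no verdict.
The state is a dict: "clock": time; "joints": joint angles; "joint_vel": joint speeds; "joint_efforts": joint torques, N m; "position": TCP position; "tcp_rot": TCP orientation; "wrist_force": force on the tool from outside, world axes, zero at the start; "moment": the same for the moment, N m; "gripper_width": finger opening in mm.
Only numpy, scipy, OpenCV 4.12 (cv2) and the standard library are available. Lean on these libraries where they do the work, as an engineer would, in place of code of your own. Each camera call takes 0.05 s, during which the arm holds its last target. There are 200 camera calls.

## Task

Take the slim ejector rod from the rack, put it down through the bore of the extraction stand and drive the stuck lens cell out of its housing until it sits firmly on the sprung cushion below: feel for the cushion, whose height nobody has measured, and press it only about 1 to 3 mm so the cell is not harmed. Then draw the rod out and hang it back in its rack, leaving the stout rod and the other things alone.

Things in the scene. Friction and masses are not known exactly. Their poses are not given: they have to be found in the camera images.
- slim_rod: The ejector rod to use: steel shank 12 mm thick and 84 mm long, a round collar (34 mm across, 5 mm thick), then a square black grip; 127 mm in all, about 0.14 kg. Origin: centre of the tip's end face; z runs up the rod to the grip, x and y square to the grip's flats. Collar underside at z = 84 mm. Hangs upright by its collar in one of the rack's holes, tip 16 mm above the table.
- stout_rod: A second ejector rod hanging in the other hole of the rack, same shape and lengths but with a shank 18 mm in diameter: too thick for the bore. Origin and axes as for the slim rod. A bystander.
- rack: White plastic rod rack, fixed: 60 mm (x) by 140 mm (y), a plate 8 mm thick on two end walls, its top at 100 mm. Origin: centre of its underside, on the table; z up, y along the row of holes. Two through holes 21 mm in diameter, 70 mm apart.
- rack_hole_a (a point): Centre of one rack hole, at the plate's top face (y = -35 mm in the rack).
- rack_hole_b (a point): Centre of the other rack hole, at the plate's top face (y = +35 mm in the rack).
- stand: Extraction stand, fixed: grey base 100 x 100 x 12 mm, four steel pillars, an aluminium guide plate 80 x 80 x 16 mm, top at 104 mm, with a vertical bore through its centre. Below, in line with the bore: a dark lens housing, then a stop post with a sprung rubber cushion. Origin: centre of the underside of the base, on the table; z up.
- bore_mouth (a point): Centre of the round bore at the top face of the guide plate, 104 mm above the table. The bore is 14.4 mm in diameter and goes through the plate, with a 3 mm chamfer at its mouth; below it is open.
- lens_cell (a joint): How far the brass lens cell (32 mm across, 14 mm tall, flat closed back up) has slid down, m. At 0 its back is 18 mm below the bore mouth; it starts at 0 to 0.008. It never slides by itself: it drags with a steady 6 N or so all the way. Beyond 0.026 it is wholly out of the housing; it meets the cushion somewhere from 0.032 to 0.050.
- stop_cushion (a joint): How far the sprung cushion (26 mm across) on the stop post is pressed, m; 0 free, 1 mm for each 3 N on top of the cell's drag; it stays pressed (to 2 mm) when the rod leaves. At 4 mm the cell is harmed. The post is set by hand: the cushion's top is anywhere from 22 to 40 mm above the table, not measured. Readings are too noisy to judge by: feel the force.
- folding_loupe: Small red folding loupe lying on the table, 36 x 52 x 14 mm; origin: centre of its underside. A bystander.
- film_clip: Small black moulded clip on the table, 24 x 36 x 19 mm; origin: centre of its underside. A bystander.
- pill_pot: Small white sample pot with lid, 38 mm across and 58 mm tall, standing on the table; origin: centre of its underside. A bystander.
- rod_grip (a point): Centre of the slim rod's black grip, 108 mm above the tip: 22 x 22 mm and 38 mm tall, from z = 89 to 127 mm on the rod, straight above the collar.
- housing_end (a point): Centre of the open lower end of the lens housing, 60 mm above the table: a tube of 34 mm inner diameter hanging under the guide plate, in which the lens cell is stuck.

How it is judged:
By the outcome, as a careful person would: the job done as asked, in the order asked, and still so for the second after the job is handed in, with the robot touching nothing.
It also fails if it takes over 51 s, if anything falls off the work surface, if the arm or the gripper's body presses on something with over 40 N, if the wrist force passes 120 N, or if a joint passes its speed limit or range.

## Working session

There is one attempt and no reset: what is moved stays moved. The work goes in short steps, Python scripts to look and compute and a shell command to move; the robot and the scene stay as the last step left them, time stands still between calls to the robot, and variables do not carry over. Pictures are saved under pics/ and viewed, about 8 in all and at most 12, crops included, and the job is handed in when it is done.

```bash
mkdir -p pics; ls; cat > h.py <<'E'
import numpy as np, cv2
from workcell import ctrl
def snap(n,f):
    ci=ctrl.camera_info(n); im=ctrl.snapshot(n); cv2.imwrite(f'pics/{f}.png',im[:,:,::-1]); np.savez(f'pics/{f}.npz',**{k:np.array(ci[k]) for k in('mtx','D','R','t')}); return im,ci
def load(f):
    return cv2.imread(f'pics/{f}.png'),np.load(f'pics/{f}.npz')
def ray(ci,uv):
    p=cv2.undistortPoints(np.array([[uv]],float),np.array(ci['mtx']),np.array(ci['D']))[0,0]
    R=np.array(ci['R']);t=np.array(ci['t']).ravel(); d=R.T@np.array([p[0],p[1],1]); return -R.T@t,d/np.linalg.norm(d)
def plane(ci,uv,z):
    o,d=ray(ci,uv); return o+d*(z-o[2])/d[2]
def tri(L):
    A=0;b=0
    for o,d in L:
        P=np.eye(3)-np.outer(d,d);A=A+P;b=b+P@o
    return np.linalg.solve(A,b)
def proj(ci,X):
    R=np.array(ci['R']);return cv2.projectPoints(np.array([X],float),cv2.Rodrigues(R)[0],np.array(ci['t'],float).reshape(3,1),np.array(ci['mtx']),np.array(ci['D']))[0][0,0]
E
python3 - <<'E'
from h import *
print(ctrl.state(),ctrl.grip_depth)
a=[snap(n,n+'0') for n in('scene','side','wrist')]
for im,ci in a:print(-np.array(ci['R']).T@np.array(ci['t']).ravel(), np.array(ci['R'])[2])
E
```

```text
pics
{'clock': 0.0, 'joints': array([ 1.21042025,  0.33289355, -0.06468694,  1.46094952,  0.02163318,
        1.34987162, -0.08850081]), 'joint_vel': array([-0.00058974,  0.00041745,  0.00062917, -0.00096906, -0.00227384,
        0.00062596, -0.00081941]), 'joint_efforts': array([ 3.63790389e-05, -6.25439286e+01,  4.92898200e-02, -3.91611743e+01,
        1.62719580e-02,  9.82516387e-03,  2.12750820e-05]), 'position': array([ 206.97373481, -589.34315498,  230.49844444]), 'tcp_rot': array([-3.09552576e+00, -5.27849634e-01,  5.32344211e-04]), 'wrist_force': array([0.4051303 , 0.34154422, 0.18586721]), 'moment': array([-0.01781786,  0.0014562 ,  0.01367254]), 'gripper_width': 85.43445913334241} 18.700000000000003
[ 33.32518443 752.35094205 536.31658583] [ 0.52612996 -0.71979128 -0.45286618]
[ 440.49855476 -639.61664837  693.81336498] [ 0.1105905   0.74493831 -0.65790323]
[ 276.3745188  -564.87232127  374.07632321] [-0.27884266 -0.09678254 -0.95544749]
```

View pics/scene0.png

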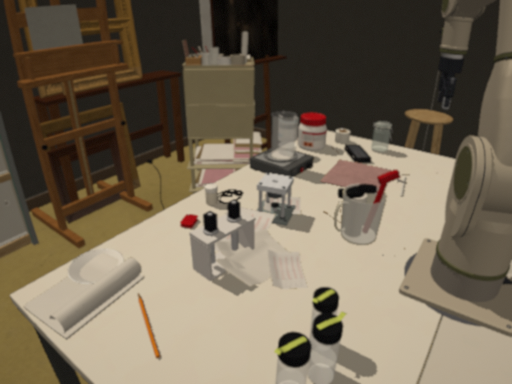

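View pics/side0.png

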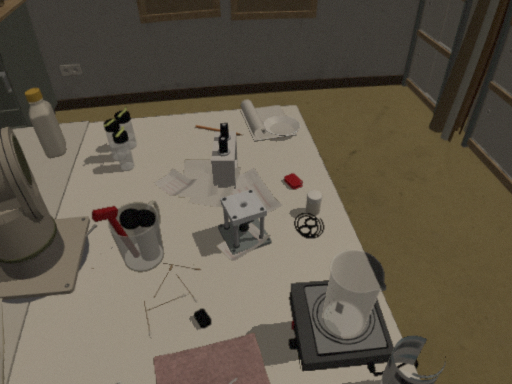

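The scene view shows the rack near (222,240) and the stand near (275,195). The side view shows the rack near (224,155) and the stand near (244,220). I'll enlarge both in one picture.

```bash
python3 - <<'E'
from h import *
a,_=load('scene0');b,_=load('side0')
A=cv2.resize(a[165:285,180:300],None,fx=3.3,fy=3.3,interpolation=cv2.INTER_CUBIC)
B=cv2.resize(b[115:255,195:285],None,fx=4.2,fy=4.2,interpolation=cv2.INTER_CUBIC)
c=np.zeros((590,790,3),np.uint8);c[:396,:396]=A;c[:588,400:778]=B;cv2.imwrite('pics/crop1.png',c)
E
```

```text
(no output)
```

View pics/crop1.png

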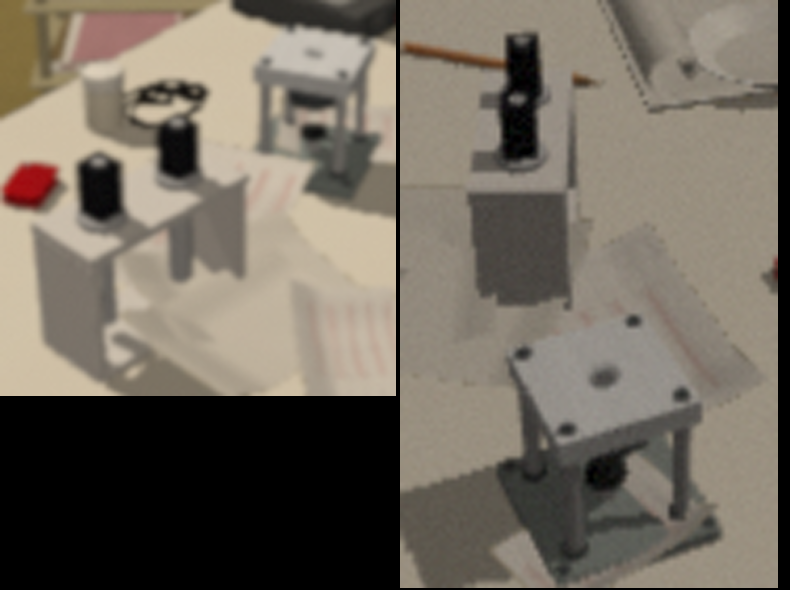

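Crop: grip tops at scene (209,213) and (234,202), and at side (224,124) and (223,138). The bore is at scene (275,181) and side (244,204.5). The shank of the rod nearer the stand shows at scene (235,240).

```bash
python3 - <<'E'
from h import *
a,ca=load('scene0');b,cb=load('side0')
for n,u,v,z in(('far',(209.4,213.5),(223.8,124.5),143),('near',(233.9,202),(222.9,138.3),143),('bore',(274.8,181),(243.8,204.5),104)):
    X=tri([ray(ca,u),ray(cb,v)]);print(n,X.round(1),plane(ca,u,z).round(1),plane(cb,v,z).round(1),proj(ca,X).round(1),proj(cb,X).round(1))
# side: stand plate bolts, rack top corners
px=lambda x,y:((x-400)/4.2+195,115+y/4.2)
for p in((522,354),(634,321),(682,395),(567,430)):print('bolt',plane(cb,px(*p),104).round(1))
for p in((470,188),(568,188),(574,80)):print('rackc',plane(cb,px(*p),100).round(1))
px=lambda x,y:(180+x/3.3,165+y/3.3)
for p in((35,228),(97,262),(247,178)):print('rackc scene',plane(ca,px(*p),100).round(1))
g=cv2.cvtColor(a,cv2.COLOR_BGR2GRAY)
print(g[232:252,206:258])
E
```

```text
far [483.9 280.7 142.1] [484.4 281.4 143. ] [483. 278. 143.] [209.8 213.8] [224.1 124.2]
near [475.1 211.9 142. ] [473.8 213.4 143. ] [475.1 210.4 143. ] [233.9 202. ] [222.9 138.3]
bore [5.031e+02 1.000e-01 1.007e+02] [500.7   5.4 104. ] [502.   -4.1 104. ] [275.1 181.2] [244.1 204.3]
bolt [459.9  19.9 104. ]
bolt [523.2  37.6 104. ]
bolt [540.  -24.8 104. ]
bolt [477.8 -41.6 104. ]
rackc [441.2 181.  100. ]
rackc [500.6 171.6 100. ]
rackc [517.2 292.5 100. ]
rackc scene [509.7 315.6 100. ]
rackc scene [453.6 319.1 100. ]
rackc scene [436.2 186.8 100. ]
[[139 134 121 ... 169 178 177]
 [128 131 129 ... 166 175 174]
 [127 120 117 ... 165 172 173]
 ...
 [115 112 111 ... 167 169 169]
 [115 113 111 ... 169 169 170]
 [115 114 112 ... 171 171 172]]
```

```bash
python3 - <<'E'
from h import *
a,ca=load('scene0')
g=cv2.cvtColor(a,cv2.COLOR_BGR2GRAY)
for r in(236,240,244,248,252,256,260):print(r,'near',g[r,224:250],'far',g[r+16 if r<250 else r,202:226])
for X in((483.5,280,0),(474.5,212,0)):
  for z in(30,60,80):
    p=np.array(X)+[0,0,z];u=proj(ca,p);d=np.linalg.norm(np.array(ca['R'])@p+ca['t'].ravel());print(X,z,u.round(1),'px per mm',(ca['mtx'][0,0]/d).round(3))
A=cv2.resize(a[205:285,185:265],None,fx=7,fy=7,interpolation=cv2.INTER_CUBIC);cv2.imwrite('pics/crop2.png',A)
E
```

```text
236 near [118 130 147 158 164 165 148 116  97  97  98  98  94  92  99 111 116 116
 116 116 114 111 109 108 109 108] far [115 116 117 115 114 115 113 110 106 101  97 100 126 163 186 191 190 188
 182 172 166 164 162 161]
240 near [181 180 180 179 179 176 159 128 102  97  98  96  94  92  99 110 115 116
 116 116 115 115 115 110 110 108] far [116 115 116 115 115 116 115 110 103  96  96  97 114 150 180 191 192 191
 191 192 191 189 183 173]
244 near [151 152 154 158 162 163 150 124 102  97  97  97  95 103 132 156 152 135
 122 116 115 115 115 115 114 112] far [116 115 116 115 116 116 115 111 107 102  98  98 108 136 160 163 158 156
 156 154 154 152 150 149]
248 near [151 151 152 152 154 157 153 135 111  99  97  97  99 116 146 170 178 178
 178 174 168 167 167 171 171 166] far [115 116 115 115 116 114 112 110 115 137 163 177 183 185 184 184 184 180
 172 164 158 154 152 152]
252 near [162 161 160 158 157 157 157 161 164 167 170 173 176 177 176 175 174 173
 172 171 170 170 169 169 168 169] far [115 116 117 115 114 115 113 110 106 101  97 100 126 163 186 191 190 188
 182 172 166 164 162 161]
256 near [183 173 166 162 161 161 163 166 168 169 171 170 169 168 169 168 169 167
 168 167 168 168 168 170 170 172] far [116 115 116 115 115 116 115 110 103  96  96  97 114 150 180 191 192 191
 191 192 191 189 183 173]
260 near [150 149 150 152 154 159 163 163 163 163 163 164 165 165 165 167 168 169
 170 172 173 174 175 177 179 179] far [116 115 116 115 116 116 115 111 107 102  98  98 108 136 160 163 158 156
 156 154 154 152 150 149]
(483.5, 280, 0) 30 [212.8 256.9] px per mm 0.442
(483.5, 280, 0) 60 [212.2 245.9] px per mm 0.452
(483.5, 280, 0) 80 [211.7 238.4] px per mm 0.459
(474.5, 212, 0) 30 [235.  243.8] px per mm 0.424
(474.5, 212, 0) 60 [234.8 233.1] px per mm 0.432
(474.5, 212, 0) 80 [234.6 225.8] px per mm 0.438
```

View pics/crop2.png

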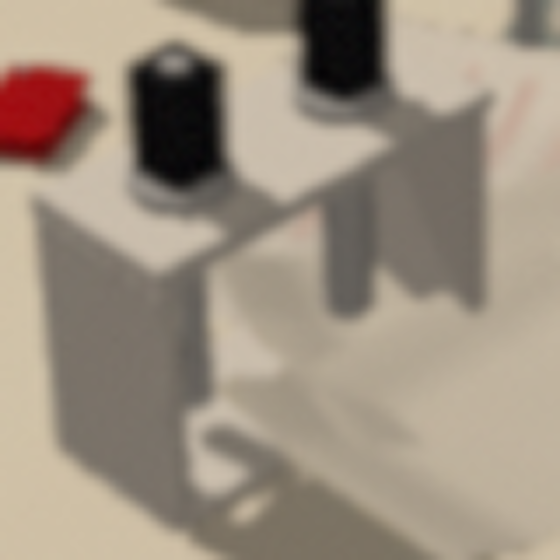

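The near shank measures about 7 px (16.8 mm), so the near rod is the stout one. The far rod at about (484,280) is the slim one. I'll move over it and look with the wrist camera.

```bash
python3 -m creep '[[1,0.035,0.035,0.004,0,0,8],[1,0.035,0.035,0.004,0,0,8],[1,0.035,0.035,0.004,0,0,8],[1,0.035,0.035,0.004,0,0,8],[1,0.035,0.035,0.004,0,0,8],[1,0.035,0.035,0.004,0,0,8],[1,0.035,0.035,0.004,0,0,8],[1,0.035,0.035,0.004,0,0,8]]' 60
python3 -m creep '[[1,0.02,0.045,0,0,0,0],[1,0.02,0.045,0,0,0,0],[1,0.01,0.048,0,0,0,0],[1,0.01,0.048,0,0,0,0],[1,0.01,0.048,0,0,0,0],[1,0.005,0.048,0,0,0,0],[1,0.005,0.048,0,0,0,0],[1,-0.005,0.048,0,0,0,0]]'
```

```text
clock: 0.95
position: [488.1, -308.1, 263.5]
tcp_rot: [2.341, 2.095, -0.0]
wrist_force: [0.9, -0.9, -0.6]
gripper_width: 85.5
clock: 1.75
position: [562.3, 70.1, 263.0]
tcp_rot: [-2.347, -2.088, -0.0]
wrist_force: [0.2, 1.4, 0.2]
gripper_width: 85.4
```

```bash
python3 -m creep '[[1,-0.013,0.042,0,0,0,0],[1,-0.016,0.042,0,0,0,0],[1,-0.016,0.042,0,0,0,0],[1,-0.016,0.042,0,0,0,0],[1,-0.017,0.042,0,0,0,0],[1,0,0,0,0,0,0],[1,0,0,0,0,0,0]]'
python3 - <<'E'
from h import *
im,ci=snap('wrist','w1');s=ctrl.state();print(s['position'],s['tcp_rot'],s['joints'])
b=im[:,:,::-1]
for X in((483.5,280,143),(474.5,212,143)):print(proj(ci,X))
cv2.imwrite('pics/w1b.png',cv2.resize(b,(768,576),interpolation=cv2.INTER_CUBIC))
E
```

```text
clock: 2.45
position: [483.5, 279.3, 263.2]
tcp_rot: [-2.344, -2.092, 0.0]
wrist_force: [0.2, -1.0, -0.2]
gripper_width: 85.3
[484.32688669 277.83884475 263.06333589] [ 2.34614219e+00  2.08880685e+00 -8.03976842e-04] [ 0.07005674  0.25675774 -0.79494843  1.55921689  0.18522935  1.40389897
 -0.85535688]
[259.11485866 185.64571651]
[257.87161973 247.08428215]
```

View pics/w1b.png

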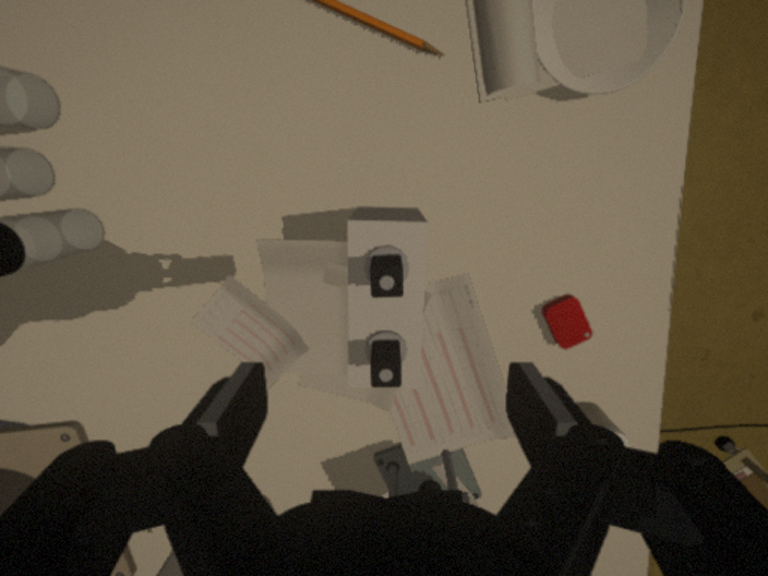

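Both rods sit in the rack, aligned with the tool. The slim grip's top dot is at about (258,188.7) native and the stout one's at (257.3,250). Refining:

```bash
python3 - <<'E'
from h import *
b,ci=load('w1')
g=cv2.cvtColor(b,cv2.COLOR_BGR2GRAY)
dk=((g<45)*255).astype(np.uint8)
for x,y in((258,189),(257,250)):
    roi=g[y-4:y+5,x-5:x+6].astype(float); w=np.clip(roi-roi.min()-30,0,None);yy,xx=np.mgrid[y-4:y+5,x-5:x+6]
    u=((w*xx).sum()/w.sum(),(w*yy).sum()/w.sum());print(u,plane(ci,u,143))
for y0,x0,y1,x1 in((165,240,205,280),(220,240,262,280)):
    c=max(cv2.findContours(dk[y0:y1,x0:x1],0,2)[0],key=cv2.contourArea);r=cv2.boxPoints(cv2.minAreaRect(c))+[x0,y0];print(r.round(1).tolist())
    r=r[np.argsort(r[:,1])]; lo=r[2:]; lo=lo[np.argsort(lo[:,0])]
    P=[plane(ci,p,143) for p in lo];d=P[1]-P[0];print(P,np.degrees(np.arctan2(d[1],d[0])))
rack=[(347,219),(426,219)]
L=[plane(ci,(x/1.5,y/1.5),100) for x,y in rack];d=L[1]-L[0];print(L,np.degrees(np.arctan2(d[1],d[0])))
# stand bore visible? tool yaw
R=cv2.Rodrigues(ctrl.state()['tcp_rot'])[0];print(np.degrees(np.arctan2(R[1,1],R[0,1])))
E
```

```text
(np.float64(257.51638772663875), np.float64(188.2350069735007)) [481.60310241 277.4993357  143.        ]
(np.float64(256.89571852479867), np.float64(249.78762187367528)) [473.08703374 208.89397681 143.        ]
[[247.0, 170.0], [267.0, 170.0], [267.0, 197.0], [247.0, 197.0]]
[array([469.95468648, 269.51456643, 143.        ]), array([490.10808829, 267.20474243, 143.        ])] -6.538261329958168
[[247.0, 227.0], [266.0, 227.0], [266.0, 257.0], [247.0, 257.0]]
[array([461.39519394, 201.41661426, 143.        ]), array([481.92268583, 199.06048621, 143.        ])] -6.547707437164422
[array([456.80025124, 317.04987092, 100.        ]), array([515.1048055, 310.3731435, 100.       ])] -6.532751095329047
-6.641663041896727
```

```bash
python3 -m creep '[[1,-0.002,-0.0005,-0.035,0,0,0],[1,0,0,-0.035,0,0,0],[1,0,0,-0.035,0,0,0],[1,0,0,-0.03,0,0,0],[1,0,0,-0.014,0,0,0],[1,0,0,-0.005,0,0,0],[1,0,0,0,0,0,0],[1,0,0,0,0,0,0]]' 60
python3 -m creep '[[0.2,0,0,0,0,0,0],[-0.2,0,0,0,0,0,0],[-0.4,0,0,0,0,0,0],[-0.6,0,0,0,0,0,0],[-1,0,0,0,0,0,0],[-1,0,0,0,0,0,0],[-1,0,0,0,0,0,0],[-1,0,0,0,0,0,0]]' 60
```

```text
clock: 3.3
position: [483.1, 278.1, 110.8]
tcp_rot: [2.346, 2.088, 0.003]
wrist_force: [0.1, -0.5, -0.3]
gripper_width: 85.4
clock: 4.1
position: [482.3, 277.9, 109.6]
tcp_rot: [2.346, 2.089, 0.001]
wrist_force: [-0.2, -1.3, 5.9]
gripper_width: 21.3
```

```bash
python3 -m creep '[[-1,0,0,0.003,0,0,0],[-1,0,0,0.007,0,0,0],[-1,0,0,0.02,0,0,0],[-1,0,0,0.03,0,0,0],[-1,0,0,0.03,0,0,0],[-1,0,0,0.02,0,0,0],[-1,0,0,0,0,0,0],[-1,0,0,0,0,0,0]]'
python3 - <<'E'
from h import *
print(ctrl.state()['position'],ctrl.state()['wrist_force'])
a,ca=snap('scene','scene1');b,cb=snap('side','side1');w,cw=snap('wrist','w2')
A=cv2.resize(a[130:230,180:300][:,:,::-1],None,fx=3.3,fy=3.3,interpolation=cv2.INTER_CUBIC)
B=cv2.resize(b[75:215,190:280][:,:,::-1],None,fx=4.2,fy=4.2,interpolation=cv2.INTER_CUBIC)
W=w[150:384,130:390][:,:,::-1]
c=np.zeros((590,790,3),np.uint8);c[:330,:396]=A;c[:588,400:778]=B;c[340:574,:260]=W;cv2.imwrite('pics/crop3.png',c)
E
```

```text
clock: 4.9
position: [482.0, 277.7, 219.0]
tcp_rot: [2.346, 2.089, -0.0]
wrist_force: [-0.3, 0.9, -1.2]
gripper_width: 21.2
[482.01900478 277.65720008 219.01974426] [-0.27868339  0.91471428 -1.2046394 ]
```

View pics/crop3.png

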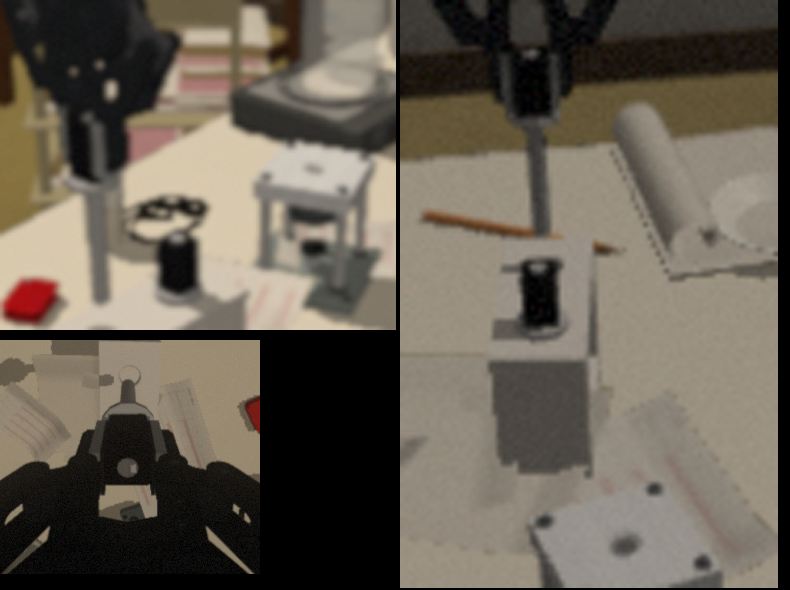

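```bash
python3 - <<'E'
from h import *
a,ca=load('scene1');b,cb=load('side1')
for z in(210,200,126):print(z,proj(ca,(482,277.7,z)).round(1),proj(cb,(482,277.7,z)).round(1))
g=cv2.cvtColor(a,cv2.COLOR_BGR2GRAY);h=cv2.cvtColor(b,cv2.COLOR_BGR2GRAY)
print('scene');[print(r,g[r,200:220]) for r in range(188,226,5)]
print('side');[print(r,h[r,214:234]) for r in range(100,136,4)]
# bore dark centroid in both
for n,im,ci,(x,y) in(('scene',g,ca,(275,181)),('side',h,cb,(244,204))):
    roi=cv2.resize(im[y-6:y+7,x-9:x+10],None,fx=1,fy=1).astype(float);print(roi.astype(int))
E
```

```text
210 [209.9 184.3] [221.9 102.3]
200 [210.1 188.7] [222.2 105.8]
126 [211.9 220.1] [223.8 130. ]
scene
188 [136 134 137 140 134 118 108 106 106 104 103 108 116 122 125 125 131 159
 189 201]
193 [203 202 203 200 188 160 126 104 101 102  99 101 111 121 124 117 111 118
 134 137]
198 [202 202 202 203 196 174 135 107 102 102 100 102 111 121 121 115 106 103
 128 145]
203 [202 202 202 202 199 186 156 118 102 101 100  99 105 116 119 116 113 115
 116 112]
208 [202 202 201 202 202 199 182 147 114 103 102 107 134 166 178 170 153 145
 137 127]
213 [201 202 202 202 202 200 188 158 121 104 101 103 124 163 193 202 203 203
 202 203]
218 [202 202 202 202 202 202 197 172 129 104 103 101 115 154 189 201 201 201
 201 199]
223 [184 198 202 202 202 202 201 199 196 190 187 191 197 199 199 200 199 200
 200 199]
side
100 [70 52 41 23 11  0  4  1 13  6  2  9 49 65 83 85 87 87 83 85]
104 [88 83 74 66 63 64 67 65 68 83 84 87 81 79 85 89 88 89 87 87]
108 [83 86 85 87 86 85 63 57 58 56 52 79 88 87 85 87 83 84 89 83]
112 [145 148 142 143 144 140  95  65  62  68  90 137 146 146 147 146 146 149
 145 146]
116 [145 146
[... 1830 characters left out ...]
 128 120 111 112 122 143 147 148 146 146 148
  149]
 [149 148 149 148 141 133 111  97  90  85  96 106 126 146 149 146 145 146
  150]
 [149 150 150 148 141 113  91  76  73  74  78 103 122 144 148 148 145 147
  146]
 [148 149 149 149 140 110  87  74  71  74  77 106 138 147 146 147 145 145
  148]
 [150 147 147 149 142 122  94  88  83  89 107 134 145 150 150 148 148 149
  145]
 [149 150 150 149 148 143 128 119 118 124 147 147 148 148 149 150 147 148
  148]
 [145 147 148 150 148 152 147 144 145 143 149 148 148 147 151 149 147 150
  147]
 [149 147 148 149 147 148 148 149 149 144 149 147 149 149 147 150 149 149
  148]
 [149 151 150 149 150 150 148 149 149 150 146 147 148 146 148 149 147 148
  146]]
```

The rod is held upright with the tip at about z=126. I'll lift it over the stout rod, travel to above the bore, then check.

```bash
python3 -m creep '[[-1,0,0,0.035,0,0,0],[-1,0.003,-0.0465,0,0,0,0],[-1,0.003,-0.0465,0,0,0,0],[-1,0.003,-0.0465,0,0,0,0],[-1,0.003,-0.0465,0,0,0,0],[-1,0.003,-0.0465,0,0,0,0],[-1,0.0035,-0.0465,0,0,0,0],[-1,0,0,0,0,0,0]]'
python3 -m creep '[[-1,0,0,-0.03,0,0,0],[-1,0,0,-0.017,0,0,0],[-1,0,0,0,0,0,0],[-1,0,0,0,0,0,0],[-1,0,0,0,0,0,0]]'
python3 - <<'E'
from h import *
print(ctrl.state()['position'],ctrl.state()['wrist_force'])
a,ca=snap('scene','scene2');b,cb=snap('side','side2');w,cw=snap('wrist','w3')
s=ctrl.state()['position']
for z in(114,104):print(proj(ca,(s[0],s[1],z)),proj(cb,(s[0],s[1],z)),proj(cw,(s[0],s[1],z)))
A=cv2.resize(a[135:195,245:305][:,:,::-1],None,fx=6.5,fy=6.5,interpolation=cv2.INTER_CUBIC)
B=cv2.resize(b[165:235,215:275][:,:,::-1],None,fx=6.5,fy=6.5,interpolation=cv2.INTER_CUBIC)
W=cv2.resize(w[150:270,190:320][:,:,::-1],None,fx=1.5,fy=1.5)
c=np.zeros((600,790,3),np.uint8);c[:390,:390]=A;c[:455,395:785]=B;c[400:580,:195]=W;cv2.imwrite('pics/crop4.png',c)
E
```

```text
clock: 5.85
position: [500.3, -8.8, 253.0]
tcp_rot: [2.357, 2.077, -0.005]
wrist_force: [-0.6, 0.4, -1.8]
gripper_width: 21.4
clock: 6.35
position: [501.1, -0.9, 208.2]
tcp_rot: [2.346, 2.089, 0.001]
wrist_force: [-0.3, 0.2, -1.4]
gripper_width: 21.0
[501.13044421  -0.93531605 208.23559756] [-0.34880506  0.19448624 -1.44250716]
[276.11005026 176.74746068] [243.1158694  200.32677438] [259.12433927 194.27790239]
[275.98895658 180.09382203] [243.24478828 203.65211999] [259.03717461 191.09943847]
```

View pics/crop4.png

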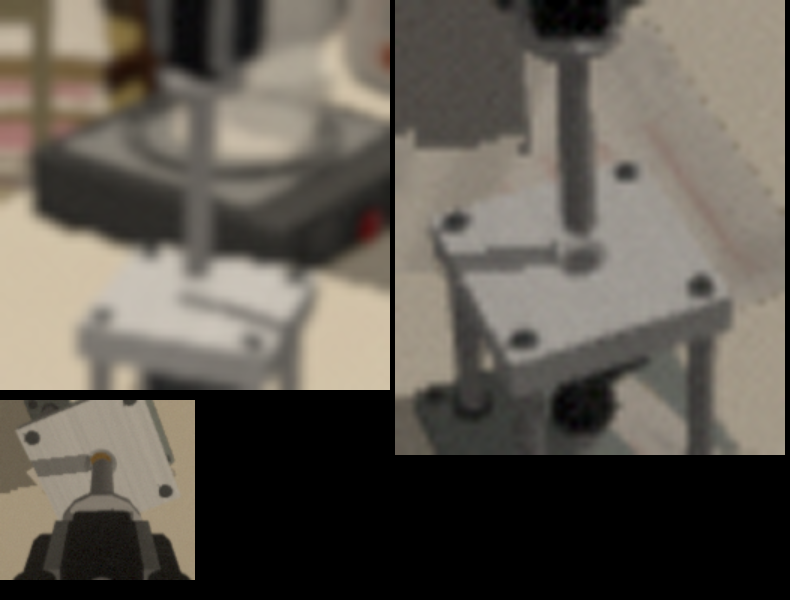

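The tip hangs over the bore in both views: side tip (243.3,200.7), scene tip (275.5,177). Bolt-diagonal centres put the misalignment at about 1 mm, inside the chamfer's capture range. I'll descend gently and watch the lateral force.

```bash
python3 -m creep '[[-1,0,0,-0.005,0,0,0],[-1,0,0,-0.004,0,0,0],[-1,0,0,-0.002,0,0,0],[-1,0,0,0,0,0,0]]'
python3 -m creep '[[-1,0,0,-0.002,0,0,0],[-1,0,0,-0.001,0,0,0],[-1,0,0,0,0,0,0]]'
python3 -m creep '[[-1,0,0,-0.002,0,0,0],[-1,0,0,0,0,0,0]]'
```

```text
clock: 6.9
position: [500.4, -1.2, 195.8]
tcp_rot: [-2.346, -2.089, 0.001]
wrist_force: [-1.5, -0.2, -1.5]
gripper_width: 21.2
clock: 7.2
position: [500.6, -1.3, 193.2]
tcp_rot: [-2.346, -2.089, 0.0]
wrist_force: [-0.5, 0.0, -1.9]
gripper_width: 21.2
clock: 7.4
position: [500.6, -1.2, 191.1]
tcp_rot: [-2.346, -2.089, 0.0]
wrist_force: [0.6, -0.6, -0.6]
gripper_width: 21.2
```

The tip is at about z=97.6, below the chamfer, with no side force. It's in the bore, so I continue to the cell.

```bash
python3 -m creep '[[-1,0,0,-0.003,0,0,0],[-1,0,0,-0.003,0,0,0],[-1,0,0,-0.002,0,0,0],[-1,0,0,0,0,0,0],[-1,0,0,0,0,0,0]]'
python3 -m creep '[[-1,0,0,-0.003,0,0,0],[-1,0,0,0,0,0,0]]'
python3 -m creep '[[-1,0,0,-0.003,0,0,0],[-1,0,0,0,0,0,0]]'
python3 -m creep '[[-1,0,0,-0.003,0,0,0],[-1,0,0,0,0,0,0]]'
python3 -m creep '[[-1,0,0,-0.003,0,0,0],[-1,0,0,0,0,0,0]]'
```

```text
clock: 7.9
position: [500.5, -1.2, 183.2]
tcp_rot: [-2.346, -2.089, 0.0]
wrist_force: [-1.2, -0.4, -2.2]
gripper_width: 21.2
clock: 8.1
position: [500.5, -1.2, 180.0]
tcp_rot: [-2.346, -2.089, 0.0]
wrist_force: [-0.6, 0.1, -2.1]
gripper_width: 21.3
clock: 8.3
position: [500.5, -1.2, 176.9]
tcp_rot: [-2.346, -2.089, 0.0]
wrist_force: [0.1, -1.1, -2.1]
gripper_width: 21.1
clock: 8.5
position: [500.6, -1.2, 174.1]
tcp_rot: [2.346, 2.089, 0.0]
wrist_force: [-0.0, -1.1, -1.9]
gripper_width: 20.9
clock: 8.7
position: [500.8, -1.2, 171.4]
tcp_rot: [2.346, 2.089, 0.0]
wrist_force: [-0.8, 0.0, 0.1]
gripper_width: 21.1
```

```bash
python3 -m creep '[[-1,0,0,-0.003,0,0,0],[-1,0,0,0,0,0,0]]'
python3 -m creep '[[-1,0,0,-0.003,0,0,0],[-1,0,0,-0.003,0,0,0],[-1,0,0,-0.003,0,0,0],[-1,0,0,0,0,0,0]]'
python3 -m creep '[[-1,0,0,-0.003,0,0,0],[-1,0,0,-0.002,0,0,0],[-1,0,0,-0.002,0,0,0],[-1,0,0,0,0,0,0],[-1,0,0,0,0,0,0]]'
python3 -m creep '[[-1,0,0,-0.001,0,0,0],[-1,0,0,0,0,0,0]]'
python3 -m creep '[[-1,0,0,-0.001,0,0,0],[-1,0,0,0,0,0,0]]'
```

```text
clock: 8.9
position: [500.7, -1.2, 168.3]
tcp_rot: [2.346, 2.089, 0.0]
wrist_force: [-1.1, -1.6, 1.1]
gripper_width: 21.6
clock: 9.3
position: [500.7, -1.3, 159.2]
tcp_rot: [2.346, 2.089, 0.0]
wrist_force: [-1.3, -2.6, 0.1]
gripper_width: 21.3
clock: 9.8
position: [500.7, -1.3, 152.3]
tcp_rot: [2.346, 2.089, 0.0]
wrist_force: [0.4, -2.2, 1.7]
gripper_width: 21.1
clock: 10.0
position: [500.7, -1.3, 151.5]
tcp_rot: [2.346, 2.089, 0.0]
wrist_force: [-0.8, -2.6, 3.9]
gripper_width: 21.3
clock: 10.2
position: [500.8, -1.3, 150.5]
tcp_rot: [2.346, 2.089, 0.0]
wrist_force: [-2.0, -1.9, 4.8]
gripper_width: 21.3
```

```bash
for i in 1 2; do :; done
python3 -m creep '[[-1,0,0,-0.0005,0,0,0],[-1,0,0,-0.0005,0,0,0]]'
python3 -m creep '[[-1,0,0,-0.0005,0,0,0],[-1,0,0,-0.0005,0,0,0]]'
python3 -m creep '[[-1,0,0,-0.0005,0,0,0],[-1,0,0,-0.0005,0,0,0]]'
python3 -m creep '[[-1,0,0,-0.0005,0,0,0],[-1,0,0,-0.0005,0,0,0]]'
```

```text
clock: 10.4
position: [500.8, -1.3, 149.6]
tcp_rot: [2.346, 2.089, 0.0]
wrist_force: [-1.2, -2.2, 6.4]
gripper_width: 21.3
clock: 10.6
position: [500.8, -1.3, 148.6]
tcp_rot: [2.346, 2.089, 0.0]
wrist_force: [-1.2, -1.6, 5.3]
gripper_width: 21.4
clock: 10.8
position: [500.8, -1.3, 147.6]
tcp_rot: [2.346, 2.089, 0.0]
wrist_force: [-2.7, -1.5, 6.6]
gripper_width: 21.4
clock: 11.0
position: [500.8, -1.3, 146.6]
tcp_rot: [2.346, 2.088, 0.0]
wrist_force: [-2.5, -3.0, 6.2]
gripper_width: 21.4
```

Drag has levelled off at about 6 N. I keep going in 1 mm steps, looking for a steady rise of 3 N per mm.

```bash

python3 -m creep '[[-1,0,0,-0.0005,0,0,0],[-1,0,0,-0.0005,0,0,0]]' | grep -E 'posi|wrist'
python3 -m creep '[[-1,0,0,-0.0005,0,0,0],[-1,0,0,-0.0005,0,0,0]]'| grep -E 'posi|wrist'
python3 -m creep '[[-1,0,0,-0.0005,0,0,0],[-1,0,0,-0.0005,0,0,0]]'| grep -E 'posi|wrist'
```

```text
position: [500.8, -1.3, 145.6]
wrist_force: [-2.1, -1.8, 6.5]
position: [500.8, -1.3, 144.6]
wrist_force: [-2.7, -2.1, 6.3]
position: [500.8, -1.3, 143.6]
wrist_force: [-3.1, -1.5, 6.9]
```

```bash

python3 -m creep '[[-1,0,0,-0.0005,0,0,0],[-1,0,0,-0.0005,0,0,0]]' | grep -E 'posi|wrist'
python3 -m creep '[[-1,0,0,-0.0005,0,0,0],[-1,0,0,-0.0005,0,0,0]]'| grep -E 'posi|wrist'
```

```text
position: [500.8, -1.3, 142.6]
wrist_force: [-1.6, -1.5, 6.5]
position: [500.8, -1.3, 141.6]
wrist_force: [-3.3, -2.3, 5.7]
```

```bash

python3 -m creep '[[-1,0,0,-0.0005,0,0,0],[-1,0,0,-0.0005,0,0,0]]' | grep -E 'posi|wrist'
python3 -m creep '[[-1,0,0,-0.0005,0,0,0],[-1,0,0,-0.0005,0,0,0]]'| grep -E 'posi|wrist'
```

```text
position: [500.8, -1.3, 140.6]
wrist_force: [-1.5, -2.0, 7.2]
position: [500.8, -1.3, 139.6]
wrist_force: [-1.6, -1.8, 6.8]
```

```bash

python3 -m creep '[[-1,0,0,-0.0005,0,0,0],[-1,0,0,-0.0005,0,0,0]]' | grep -E 'posi|wrist'
python3 -m creep '[[-1,0,0,-0.0005,0,0,0],[-1,0,0,-0.0005,0,0,0]]'| grep -E 'posi|wrist'
```

```text
position: [500.8, -1.3, 138.7]
wrist_force: [-2.1, -2.4, 8.2]
position: [500.8, -1.3, 137.9]
wrist_force: [-2.9, -2.4, 9.0]
```

```bash

python3 -m creep '[[-1,0,0,-0.0005,0,0,0]]' | grep -E 'posi|wrist'
python3 -m creep '[[-1,0,0,0,0,0,0]]'| grep -E 'posi|wrist'
```

```text
position: [500.9, -1.3, 137.5]
wrist_force: [-3.5, -2.5, 11.9]
position: [500.9, -1.3, 137.5]
wrist_force: [-3.4, -2.2, 9.3]
```

```bash

python3 -m creep '[[-1,0,0,-0.0004,0,0,0]]' | grep -E 'posi|wrist'
python3 -m creep '[[-1,0,0,0,0,0,0]]'| grep -E 'posi|wrist'
python3 -m creep '[[-1,0,0,0,0,0,0]]'| grep -E 'posi|wrist'
```

```text
position: [500.9, -1.3, 137.2]
wrist_force: [-4.9, -2.5, 12.8]
position: [500.9, -1.3, 137.2]
wrist_force: [-4.4, -2.4, 10.6]
position: [500.9, -1.3, 137.2]
wrist_force: [-3.7, -2.7, 11.4]
```

About 5 N over drag means the cushion is pressed roughly 1.7 mm, and the position agrees (contact near TCP z 139, now 137.2). I stop pressing and withdraw.

```bash
python3 -m creep '[[-1,0,0,0.003,0,0,0],[-1,0,0,0.007,0,0,0],[-1,0,0,0.012,0,0,0],[-1,0,0,0.015,0,0,0],[-1,0,0,0.015,0,0,0],[-1,0,0,0.02,0,0,0],[-1,0,0,0.025,0,0,0],[-1,0,0,0.019,0,0,0]]'
python3 -m creep '[[-1,0,0,0,0,0,0],[-1,0,0,0,0,0,0]]'
python3 - <<'E'
from h import *
print(ctrl.state()['position'],ctrl.state()['wrist_force'])
a,ca=snap('scene','scene3');b,cb=snap('side','side3')
A=cv2.resize(a[100:230,235:315][:,:,::-1],None,fx=4.5,fy=4.5,interpolation=cv2.INTER_CUBIC)
B=cv2.resize(b[140:260,205:285][:,:,::-1],None,fx=4.8,fy=4.8,interpolation=cv2.INTER_CUBIC)
c=np.zeros((590,790,3),np.uint8);c[:585,:360]=A;c[:576,400:784]=B;cv2.imwrite('pics/crop5.png',c)
E
```

```text
clock: 14.1
position: [500.9, -0.4, 254.7]
tcp_rot: [2.345, 2.09, 0.003]
wrist_force: [0.2, 1.7, -0.0]
gripper_width: 20.9
clock: 14.3
position: [500.7, -0.8, 252.6]
tcp_rot: [2.346, 2.089, 0.001]
wrist_force: [-0.6, 0.5, -1.6]
gripper_width: 21.6
[500.70085658  -0.79971993 252.64992721] [-0.60769111  0.45789433 -1.64605196]
```

View pics/crop5.png

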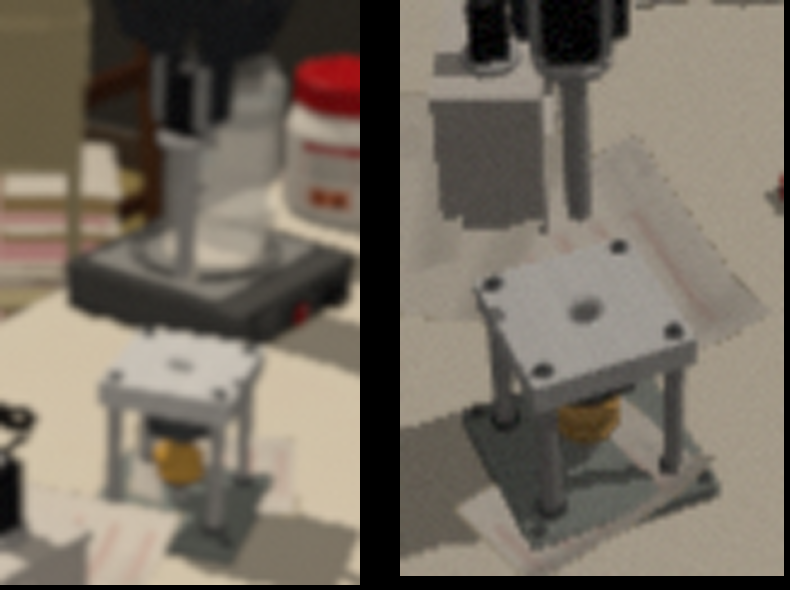

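The brass cell is out of the housing in both views: scene at about (275,202), side at about (244,227). The rod is clear of the bore. I return it above its hole.

```bash
python3 -m creep '[[-1,-0.003,0.0465,0,0,0,0],[-1,-0.003,0.0465,0,0,0,0],[-1,-0.003,0.0465,0,0,0,0],[-1,-0.003,0.0465,0,0,0,0],[-1,-0.003,0.0465,0,0,0,0],[-1,-0.0035,0.0465,0,0,0,0],[-1,0,0,0,0,0,0],[-1,0,0,0,0,0,0]]'
python3 -m creep '[[-1,0,0,-0.025,0,0,0],[-1,0,0,-0.012,0,0,0],[-1,0,0,0,0,0,0],[-1,0,0,0,0,0,0]]'
python3 - <<'E'
from h import *
b,ci=load('side3');print(proj(ci,(500.7,-.8,159.2)))
s=ctrl.state()['position'];a,ca=snap('scene','scene4');b,cb=snap('side','side4');w,cw=snap('wrist','w4');z=s[2]-93.4
print(s,z,proj(ca,(s[0],s[1],z)),proj(cb,(s[0],s[1],z)),proj(cw,(s[0],s[1],z)))
A=cv2.resize(a[170:240,180:250][:,:,::-1],None,fx=5.5,fy=5.5,interpolation=cv2.INTER_CUBIC)
B=cv2.resize(b[95:165,195:255][:,:,::-1],None,fx=6.5,fy=6.5,interpolation=cv2.INTER_CUBIC)
W=cv2.resize(w[160:250,200:320][:,:,::-1],None,fx=2,fy=2)
c=np.zeros((600,790,3),np.uint8);c[:385,:385]=A;c[:455,395:785]=B;c[400:580,:240]=W;cv2.imwrite('pics/crop6.png',c)
E
```

```text
clock: 15.2
position: [481.1, 279.0, 251.3]
tcp_rot: [-2.342, -2.092, 0.003]
wrist_force: [0.1, -0.4, -1.5]
gripper_width: 21.7
clock: 15.6
position: [482.4, 277.1, 215.7]
tcp_rot: [2.348, 2.088, -0.001]
wrist_force: [0.6, 0.7, -1.1]
gripper_width: 21.3
[242.31331628 184.56242066]
[482.37741809 277.1249193  215.66347201] 122.26347200912102 [212.00611637 221.39646091] [224.05133657 131.22728971] [259.05062355 194.93749893]
```

View pics/crop6.png

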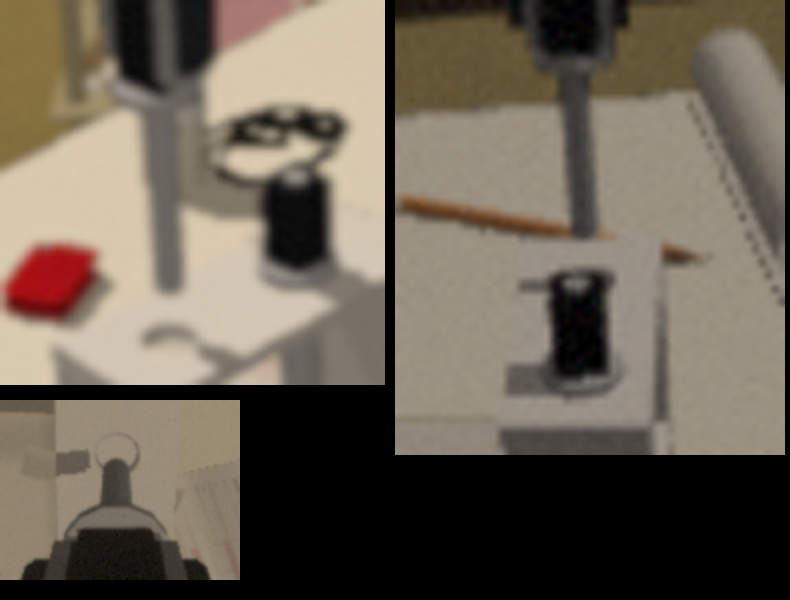

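```bash
python3 - <<'E'
from h import *
w,ci=load('w4');g=cv2.cvtColor(w,cv2.COLOR_BGR2GRAY)
print(plane(ci,(259,186),100),proj(ci,(482.2,277.4,100)),[proj(ci,(482.2,277.4,z)) for z in(150,135)])
for r in(174,178,182,186,190,192,194,196,200,204):print(r,g[r,244:276])
E
```

```text
[482.74738976 279.28318199 100.        ] [258.66969883 187.88251152] [array([259.05384473, 204.94941603]), array([258.92231768, 199.10685704])]
174 [141 145 142 142 140 142 143 141 141 144 141 144 139 141 145 141 141 142
 143 141 142 143 140 143 142 143 144 143 142 142 141 144]
178 [144 143 142 139 142 144 140 135 132 131 135 136 141 140 139 139 140 134
 132 126 123 128 139 142 141 140 141 143 142 144 142 141]
182 [144 143 142 137 135 140 142 143 142 140 142 142 141 141 141 143 144 143
 141 142 143 141 138 114 113 139 141 144 143 143 141 142]
186 [117 136 138 131 134 139 142 139 140 140 140 143 142 142 142 141 141 141
 143 142 139 141 144 140 122 109 138 143 145 145 145 143]
190 [103 138 143 134 118 128 141 143 137 125 102  82  69  66  68  73  80  97
 119 140 142 142 134 105  95 121 141 143 144 145 143 143]
192 [101 134 140 138 135 114 108 120  94  69  64  63  62  60  64  67  70  68
  79 100 122 116  91  98 114 137 140 139 142 143 141 141]
194 [128 132 140 142 138 140 127  92  62  60  62  61  63  60  71  66  69  74
  74  79  86  94 107 122 134 139 140 143 139 143 143 142]
196 [139 142 142 142 139 138 135  97  65  62  64  65  62  61  62  67  70  73
  75  76  90 128 136 140 143 139 142 141 143 142 141 142]
200 [141 140 143 142 141 141 133  84  61  63  60  61  60  60  65  66  69  69
  72  79  89 124 140 140 142 140 141 141 142 145 142 143]
204 [144 141 140 141 141 138 116  71  59  62  64  62  63  64  60  69  66  72
  72  72  85 113 138 143 140 141 139 142 141 144 140 141]
```

The wrist view shows the hole centre about 0.7 mm in x and 2 mm in y from the rod axis, against 4.5 mm of play. I make a small correction and lower.

```bash
python3 -m creep '[[-1,0.0005,0.0015,0,0,0,0],[-1,0,0,-0.015,0,0,0],[-1,0,0,-0.008,0,0,0],[-1,0,0,-0.005,0,0,0],[-1,0,0,-0.005,0,0,0],[-1,0,0,0,0,0,0]]'
python3 -m creep '[[-1,0,0,-0.01,0,0,0],[-1,0,0,-0.015,0,0,0],[-1,0,0,-0.015,0,0,0],[-1,0,0,-0.012,0,0,0],[-1,0,0,-0.01,0,0,0],[-1,0,0,-0.005,0,0,0],[-1,0,0,0,0,0,0],[-1,0,0,0,0,0,0]]'
```

```text
clock: 16.35
position: [482.3, 279.1, 181.6]
tcp_rot: [-2.346, -2.089, 0.002]
wrist_force: [0.5, 0.4, -1.4]
gripper_width: 21.2
clock: 17.15
position: [482.8, 279.6, 115.8]
tcp_rot: [2.346, 2.089, 0.001]
wrist_force: [-0.6, -0.3, -1.3]
gripper_width: 21.4
```

```bash
python3 -m creep '[[-1,0,0,-0.003,0,0,0],[-1,0,0,-0.001,0,0,0],[-1,0,0,0,0,0,0]]'
python3 -m creep '[[-1,0,0,-0.001,0,0,0],[-1,0,0,0,0,0,0]]'
python3 -m creep '[[-1,0,0,-0.0008,0,0,0],[-1,0,0,0,0,0,0]]'
```

```text
clock: 17.45
position: [482.7, 279.3, 111.4]
tcp_rot: [2.346, 2.089, 0.0]
wrist_force: [-0.6, -0.4, -1.0]
gripper_width: 21.2
clock: 17.65
position: [482.7, 279.3, 110.4]
tcp_rot: [2.346, 2.089, 0.0]
wrist_force: [0.4, 0.1, -1.9]
gripper_width: 21.2
clock: 17.85
position: [482.7, 279.3, 109.7]
tcp_rot: [2.346, 2.089, 0.0]
wrist_force: [-0.1, 0.9, -1.5]
gripper_width: 21.3
```

```bash
python3 -m creep '[[-1,0,0,-0.0005,0,0,0],[-1,0,0,0,0,0,0]]'
python3 -m creep '[[-1,0,0,-0.0005,0,0,0],[-1,0,0,0,0,0,0]]'
```

```text
clock: 18.05
position: [482.7, 279.4, 109.6]
tcp_rot: [2.346, 2.089, 0.0]
wrist_force: [-2.3, -1.4, 5.6]
gripper_width: 21.5
clock: 18.25
position: [482.8, 279.3, 109.6]
tcp_rot: [2.346, 2.088, 0.0]
wrist_force: [-2.9, -3.9, 10.6]
gripper_width: 21.1
```

The collar is seated. I release and back straight up.

```bash
python3 -m creep '[[-1,0,0,0.0007,0,0,0],[-0.4,0,0,0,0,0,0],[0,0,0,0,0,0,0],[0.5,0,0,0,0,0,0],[1,0,0,0,0,0,0],[1,0,0,0,0,0,0],[1,0,0,0,0,0,0],[1,0,0,0,0,0,0]]'
python3 -m creep '[[1,0,0,0.01,0,0,0],[1,0,0,0.02,0,0,0],[1,0,0,0.03,0,0,0],[1,0,0,0.04,0,0,0],[1,0,0,0.04,0,0,0],[1,0,0,0.02,0,0,0],[1,0,0,0,0,0,0],[1,0,0,0,0,0,0]]'
python3 - <<'E'
from h import *
a,ca=snap('scene','scene5');b,cb=snap('side','side5');w,cw=snap('wrist','w5')
A=cv2.resize(a[160:280,180:305][:,:,::-1],None,fx=3.1,fy=3.1,interpolation=cv2.INTER_CUBIC)
B=cv2.resize(b[110:260,190:285][:,:,::-1],None,fx=3.9,fy=3.9,interpolation=cv2.INTER_CUBIC)
W=w[120:320,150:400][:,:,::-1]
c=np.zeros((590,790,3),np.uint8);c[:A.shape[0],:A.shape[1]]=A;c[:B.shape[0],395:395+B.shape[1]]=B;c[380:580,:250]=W;cv2.imwrite('pics/crop7.png',c)
E
```

```text
clock: 19.05
position: [482.7, 279.3, 109.3]
tcp_rot: [2.346, 2.089, 0.0]
wrist_force: [0.1, -0.8, -0.6]
gripper_width: 85.1
clock: 19.85
position: [482.6, 279.4, 269.8]
tcp_rot: [2.346, 2.089, 0.001]
wrist_force: [-0.0, -0.2, -0.7]
gripper_width: 85.4
```

View pics/crop7.png

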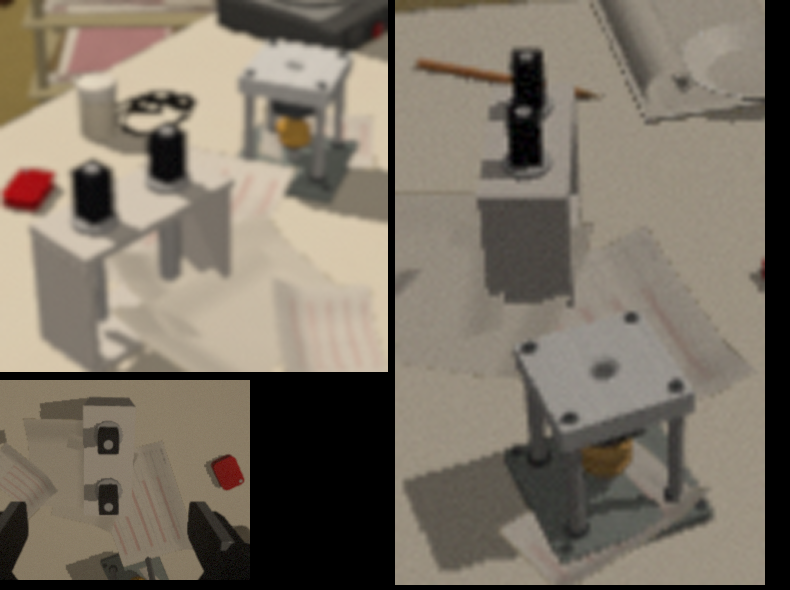

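Both rods hang upright in the rack, the brass cell sits on the cushion and the gripper is clear. I hand in.

```bash
python3 -c "
from workcell import ctrl
print(ctrl.close_job())"
```

```text
the job is handed in; nothing more can be done
None
```

The lens cell is out of its housing and resting on the sprung cushion, the slim rod is back in its own rack hole, and the job is handed in. The robot's clock stood at about 20 s, against the 51 s limit.

- **Choosing the rod:** the near rod's shank measured about 17 mm, so I took it as the stout one and left it. The far rod was the slim one.
- **Driving the cell:** the rod went down the bore with under 1.5 N of side force at entry. The cell then dragged at a steady wrist reading of about 6.4 N.
- **Feeling the cushion:** contact came about 40 mm into the cell's slide, within the stated 32–50 mm. I stopped at about 11.6 N, roughly 5 N above drag, so I judge the cushion was pressed about 1.7 mm. Force readings were noisy by about 1 N, but the distance moved after contact (about 1.8 mm) agrees.
- **Returning the rod:** the collar touched down in the rack at the same height as at pick-up (tool at 109.6 mm). Seating it pressed the rack with up to about 11 N.
- **Last pictures:** both rods hang upright in the rack, the brass cell shows below the housing, and the gripper is open and clear at about 270 mm. The loupe and the pot stand where they were. I did not check the film clip after the job.

No check failed. The camera and arm positions differed by 1 to 3 mm, which I corrected before lowering the rod into its hole. Side force in the bore reached about 5 N while pressing.

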